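# Stop the polisher, clip down its shield, reset the stop

## Robot

A 6-joint arm with a two-finger parallel gripper is mounted at the origin on the work surface. World frame = base frame: x ahead of the robot, y to its left, z up, the work surface at z = 0. Lengths are in m, angles in rad, forces in N, time in s.
With the tool pointing down it reaches from about 0.275 to 0.825 m from the base axis. Payload 5.2 kg.
Tool frame: the origin (TCP) lies at the very end of the fingers, on their centre line; the grasp point (between the pads) lies 19 mm behind it; z points along the fingers, y is the direction in which the jaws open and shut (so a half turn about z gives the same grasp; the last joint's range is limited). The gripper opens to 93 mm and grips with 3 to 60 N. Pads are 15 mm wide; open, the fingers measure 128 mm over their backs; the gripper's body (75 mm by 188 mm) begins 65 mm behind the grasp point.
Start: joints at [-1.547, 0.259, 1.535, -0, 1.348, -0.203], TCP at [0.124, -0.536, 0.219] pointing down, gripper open.
Joint ranges: [-3.14, 3.14], [-0.91, 2.08], [0.19, 2.58], [-1.22, 4.36], [0.22, 2.71], [-3.12, 3.12]. Speed limits (rad/s): [2.57, 2.57, 3.14, 3.14, 3.14, 3.14].

## Interface

Orientations are given as [roll, pitch, yaw] about the fixed x, y, z axes, in that order (R = Rz(yaw) Ry(pitch) Rx(roll)).
In Python, from cell import ctrl gives the robot as it stands.
- The arm moves only by the tool carry_out, never from a script. Its argument "moves" is a list of rows, each an object of numbers: "gripper": the closure, from 0 (fully open) to 1 (shut); "tx", "ty", "tz": the shift along the world's x, y, z in mm; "ax", "ay", "az": the turn, a rotation vector about the world's x, y, z in rad. In form: [{"gripper": .., "tx": .., "ty": .., "tz": .., "ax": .., "ay": .., "az": ..}, ...]. A call has 1 to 8 rows; each row shifts and turns the commanded pose from where the row before left it; what a row does not reach is not made up. A row lasts 1/12 s, in which the tool goes at most 41.7 mm and 7.16 degrees, less where a joint would pass 70% of its speed; a pose out of reach is approached as far as the arm can. A call with a gripper value outside its range is refused whole. The fingers move at their own pace and stop on an object; "newtons" is the grip in N (left out, the last holds). Time passes only in rows, so rows that do not move let the fingers close. It gives the time, the measured TCP pose, the force and the opening at its end, in the units of the state.
- ctrl.observe(): the state, without advancing time (a new reading comes with each control period).
- ctrl.capture(name): name is "side" or "top"; returns a dict with "color" (480x640x3 uint8, red, green, blue), "fx", "fy", "cx", "cy" (pixels), "extrinsics" (4x4, takes a point from camera to world coordinates). Camera axes: x right, y down, z forward; pixel columns grow to the right and rows downward; lengths in m; the calibration is good to about 2 mm. A picture is of the moment at which its call begins. There is no depth.
- ctrl.job_done(): hands the job in, once; it reports no verdict.
The state is a dict: "clock": time; "joint_positions": joint angles; "qd": joint speeds; "joint_efforts": joint torques, N m; "tool_pos": TCP position; "tcp_rot": TCP orientation; "wrist_force": force on the tool from outside, world axes, zero at the start; "torque": the same for the moment, N m; "opening": finger opening in m.
Only numpy, scipy, OpenCV 4.12 (cv2) and the standard library are available. Lean on these libraries where they do the work, as an engineer would, in place of code of your own. Each camera call takes 0.05 s, during which the arm holds its last target.

## Task

Make the polishing hood ready to run again: press the red mushroom stop button in until it latches and stays in by itself, then push the raised clear shield down until its spring clip snaps onto the pin and holds it shut. With the shield shut, grip the red button and turn it clockwise, the way its arrows show, until it unlatches, and let go so that it springs fully out and turns back. Press firmly but do not ram the button or the hood, and leave the compound bar and the jar where they are.

Things in the scene. Friction and masses are not known exactly. Their poses are not given: they have to be found in the camera images.
- stop_station: grey console fixed to the table, foot 150 (x) x 130 mm, 145 mm high; origin: centre of its underside. Its 130 x 120 mm panel slopes 35 deg, facing up and to its -x side: centre (0, 0, 0.105) m in its frame, outward normal (-0.574, 0, 0.819). In the panel's centre, on a yellow disc 84 mm wide, 3 mm thick and a black collar 38 mm wide, 6 mm high, stands the red mushroom button
- stop_top (a point): centre of the top of the red mushroom button's cap: a straight-sided disc 56 mm across, 27 mm tall, white turn arrows on top. The point's z axis is the button's axis, pointing out of the panel; it turns with the cap. When out, the cap's top is 48 mm and its underside 21 mm above the panel
- stop_push (a joint): travel of the button into the panel, m: 0 fully out, 0.014 hard bottom. Pressed past about 0.0127 (about 8 N) it latches and then stays at about 0.012 by itself; let go earlier, it springs back out
- stop_turn (a joint): turn of the button clockwise as seen looking onto its cap, rad: 0 at rest, 1.2 at its stop; a weak spring turns it back. When latched in, a turn past about 0.75 unlatches it and it springs out (a tight grip may hold it in until let go); takes about 0.15 N m
- hood: white polishing hood with a grey buffing wheel inside, fixed to the table, 210 (x) x 236 x 200 mm high, left or right of the console. Origin: centre of its underside; low open front on its -x side. The shield's hinge runs along y through (0.095, 0, 0.195) m in its frame; the steel pin for the clip lies along y at (-0.080, 0, 0.093)
- shield (a joint): opening angle of the clear shield, rad: 0 shut and clipped on the pin, growing as its front edge rises, up to 1.05; can be pushed to -0.03. A spring lifts it from the shut position unless clipped. The clip snaps on at about -0.005 and needs about 8 N at the pad
- shield_pad (a point): centre of the top of the orange push pad (100 along y, 34 wide, 14 mm thick) in the middle of the shield's front edge, 190 mm from the hinge. Shut, it lies at (-0.080, 0, 0.121) m in the hood's frame, sloping down to the front by 26 deg. The shield is 200 mm wide; its spring clip hangs just in front of the pad. Axes parallel to the hood's when shut; y: hinge axis
- compound_bar: loose brick-red polishing compound bar, 60 x 120 x 45 mm, lying on the table between robot and machines. Origin: centre of its underside. Bystander.
- paste_jar: loose jar with white cap, 64 mm across, 85 mm high, standing between or behind the machines. Origin: centre of its underside. Bystander.

How it is judged:
By the outcome, as a careful person would: the job done as asked, in the order asked, and still so for the second after the job is handed in, with the robot touching nothing.
It also fails if it takes over 67 s, if anything falls off the work surface, if the arm or the gripper's body presses on something with over 40 N, if the wrist force passes 120 N, or if a joint passes its speed limit or range.

## Working session

There is one attempt and no reset: what is moved stays moved. The work goes in short steps, Python scripts to look and compute and a tool call to move; the robot and the scene stay as the last step left them, time stands still between calls to the robot, and variables do not carry over. Pictures are saved under pics/ and viewed, and the job is handed in when it is done.

Besides the shell and the picture viewer there is one more tool, called after ">>>" by a JSON object that holds its "api" and its "payload". carry_out: Moves the arm, as the interface text tells. Its arguments: {"type":"object","properties":{"moves":{"type":"array"},"newtons":{"type":"number"}},"required":["moves"]}

```bash
ls; mkdir -p pics
python3 - <<'E'
from cell import ctrl
import cv2,numpy as np
print(ctrl.observe())
for n in("side","top"):
    c=ctrl.capture(n); cv2.imwrite(f"pics/{n}0.png",c["color"][:,:,::-1]); print(n,c["fx"],c["fy"],c["cx"],c["cy"],np.round(c["extrinsics"],4).tolist())
E
```

```text
pics
{'clock': 0.0, 'joint_positions': array([-1.54678576e+00,  2.59327438e-01,  1.53608233e+00, -5.26568336e-06,
        1.34801614e+00, -2.02795363e-01]), 'qd': array([ 0.00146162, -0.00042882,  0.00021689,  0.00022466, -0.00108599,
        0.00046144]), 'joint_efforts': array([ 1.54082995e-04, -4.37314582e+01, -2.84005952e+01,  7.18600047e-02,
        4.13471670e-02, -1.44558471e-04]), 'tool_pos': array([ 0.12368639, -0.53534194,  0.2178264 ]), 'tcp_rot': array([-3.13979593e+00, -3.64204046e-04,  2.26806769e-01]), 'wrist_force': array([ 0.27851463, -0.38283715, -0.15498945]), 'torque': array([0.01564971, 0.0443759 , 0.00608603]), 'opening': 0.093208897124801}
side 469.55753596366054 469.55753596366054 319.23824892053716 247.83523383273857 [[-0.7861, 0.4883, -0.3788, 0.8429], [0.618, 0.6263, -0.4752, 0.3351], [0.0052, -0.6077, -0.7942, 0.7308], [0.0, 0.0, 0.0, 1.0]]
top 470.80063953352203 470.80063953352203 323.6527492917905 240.62630987833572 [[-0.0471, -0.9731, 0.2253, 0.4165], [-0.9989, 0.0462, -0.009, 0.0008], [-0.0017, -0.2255, -0.9742, 0.8718], [0.0, 0.0, 0.0, 1.0]]
```

View pics/side0.png

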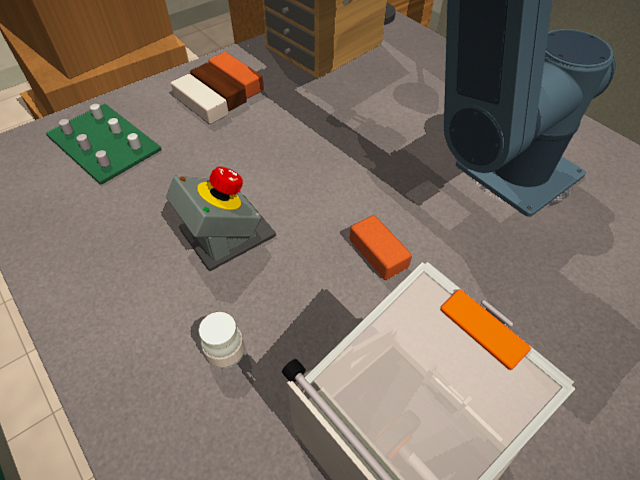

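View pics/top0.png

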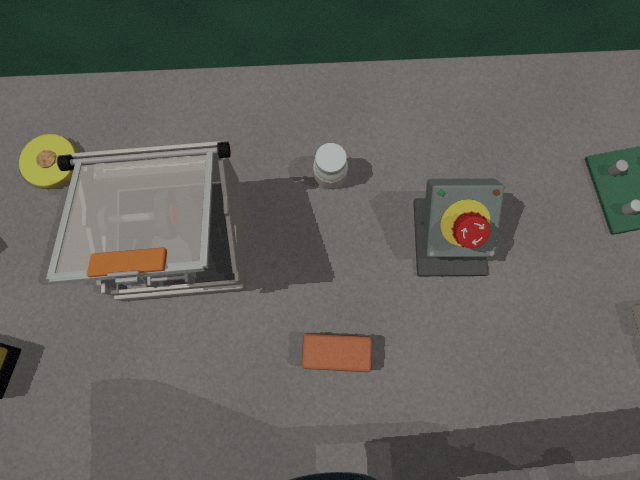

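The side view has the button at about (227,178) and the pad at about (486,328). The top view has the button at (471,231), the pad at (127,262), the bar at (337,352) and the jar at (331,160). I'll zoom in for accurate pixels.

Run:
```python
import cv2,numpy as np
s=cv2.imread("pics/side0.png");t=cv2.imread("pics/top0.png")
def z(im,x,y,w,h,k): return cv2.resize(im[y:y+h,x:x+w],None,fx=k,fy=k,interpolation=cv2.INTER_CUBIC)
cv2.imwrite("pics/a.png",z(t,400,165,130,120,5))
cv2.imwrite("pics/b.png",z(s,150,150,140,130,4))
cv2.imwrite("pics/c.png",z(t,40,130,220,180,3))
cv2.imwrite("pics/d.png",z(s,270,250,320,230,2))
```

```text
(no output)
```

View pics/a.png

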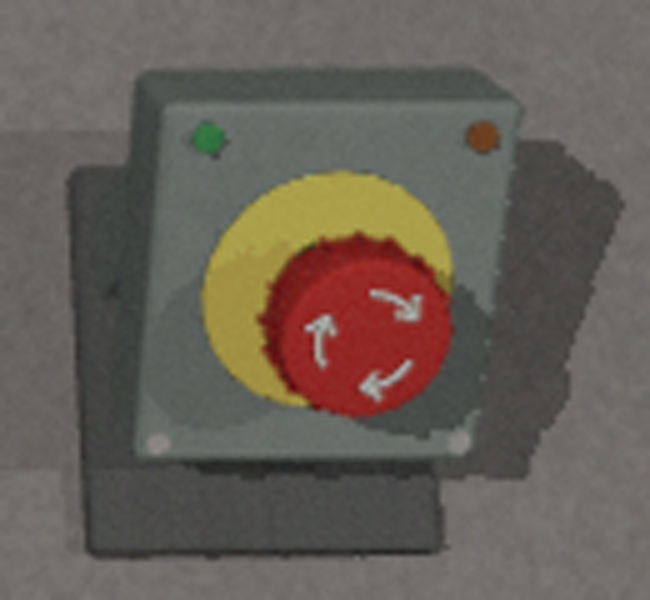

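View pics/b.png

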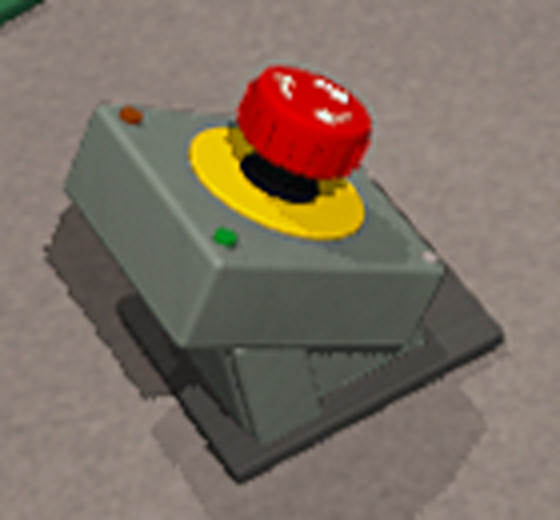

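View pics/c.png

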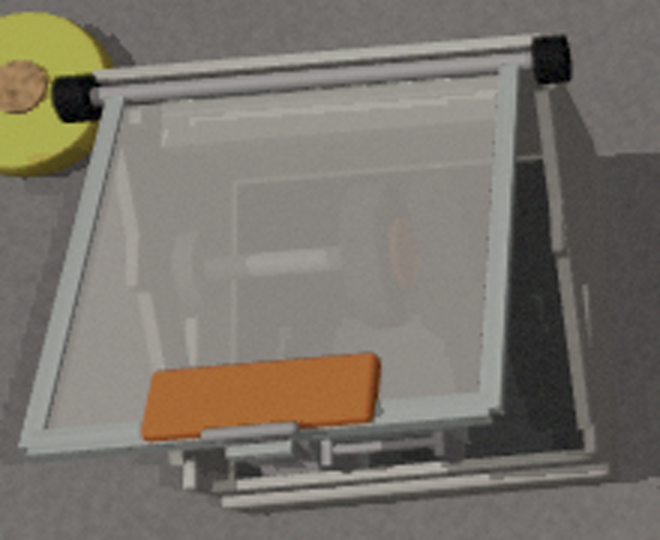

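View pics/d.png

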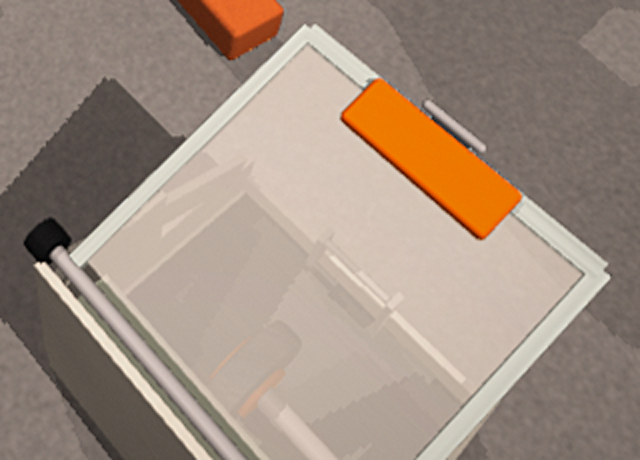

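```bash
cat > fit.py <<'E'
import numpy as np
from scipy.spatial.transform import Rotation as R
from scipy.optimize import least_squares
C={"side":(469.5575,319.238,247.835,np.array([[-0.7861,0.4883,-0.3788,0.8429],[0.618,0.6263,-0.4752,0.3351],[0.0052,-0.6077,-0.7942,0.7308]])),
"top":(470.8006,323.6527,240.6263,np.array([[-0.0471,-0.9731,0.2253,0.4165],[-0.9989,0.0462,-0.009,0.0008],[-0.0017,-0.2255,-0.9742,0.8718]]))}
def proj(n,p):
    f,cx,cy,E=C[n]; q=E[:,:3].T@(np.asarray(p)-E[:,3]); return np.array([cx+f*q[0]/q[2],cy+f*q[1]/q[2]])
def W(x,y,yaw,p): return R.from_euler('z',yaw).apply(p)+[x,y,0]
n35=np.array([-.574,0,.819]); u35=np.array([.819,0,.574]); pc=np.array([0,0,.105])
a=lambda x,y:np.array([x/5+400,y/5+165]); b=lambda x,y:np.array([x/4+150,y/4+150])
c=lambda x,y:np.array([x/3+40,y/3+130]); d=lambda x,y:np.array([x/2+270,y/2+250])
foot=lambda sx,sy:[.075*sx,.065*sy,0]
con=[("top",pc+.048*n35,a(366,337)),("side",pc+.048*n35,b(315,96)),("top",pc+.003*n35,a(328,290)),("side",pc+.003*n35,b(277,183)),
("side",foot(1,1),b(238,482)),("side",foot(-1,1),b(503,340)),("top",foot(-1,1),a(90,557)),("top",foot(-1,-1),a(440,552))]
def hp(ang,p):  # p in shut pad frame offset
    h=np.array([.095,0,.195]); off=np.array([-.175,0,-.074])
    q=off+R.from_euler('y',-np.deg2rad(26)).apply(p)
    return h+R.from_euler('y',ang).apply(q)
if __name__=="__main__":
    f=lambda v:np.concatenate([proj(n,W(*v[:3],p))-px for n,p,px in con])
    r=least_squares(f,[.45,-.2,0]); print(r.x); print(r.fun.reshape(-1,2).round(1).tolist())
    x,y,w=r.x; print("cap top",W(x,y,w,pc+.048*n35),"normal",R.from_euler('z',w).apply(n35))
    P=lambda sx,sy:[.017*sx,.05*sy,0]
    hood=[("side",P(-1,-1),d(375,80)),("side",P(-1,1),d(522,195)),("side",P(1,1),d(482,237)),("side",P(1,-1),d(343,118)),
    ("top",P(1,1),c(155,372)),("top",P(1,-1),c(378,353)),("top",P(-1,-1),c(374,418)),("top",P(-1,1),c(142,438))]
    def g(v):
        o=[proj(n,W(*v[:3],hp(v[3],p)))-px for n,p,px in hood]
        for s,px in ((1,c(75,98)),(-1,c(552,60))): o.append(proj("top",W(*v[:3],[.095,s*v[4],.195]))-px)
        o.append(proj("side",W(*v[:3],[.095,-v[4],.195]))-d(45,240))
        return np.concatenate(o)
    for s in(-1,1):
        hh=least_squares(g,[.45,.25,0,.6,.115]);
    print(hh.x,hh.cost); print(hh.fun.reshape(-1,2).round(1).tolist())
    for an in(hh.x[3],.4,.2,0,-.02): print(an,W(*hh.x[:3],hp(an,np.zeros(3))))
    # jar & bar
    def ray(n,px,z):
        f,cx,cy,E=C[n]; dd=E[:,:3]@[(px[0]-cx)/f,(px[1]-cy)/f,1]; return E[:,3]+dd*(z-E[2,3])/dd[2]
    print("jar",ray("top",(330,158),.085),ray("side",(218,328),.085)); print("bar",[ray("top",q,.045) for q in((303,334),(371,334),(371,371),(303,370))])
E
python3 fit.py
```

```text
[ 0.61481538 -0.24690958 -0.03315653]
[[1.0, -0.3], [0.2, -0.3], [0.5, -0.5], [0.3, -1.4], [0.3, 1.2], [0.8, 0.3], [-0.3, -0.4], [-0.7, -0.3]]
cap top [ 0.58727852 -0.24599622  0.144312  ] normal [-0.57368451  0.01902836  0.819     ]
[0.6254696  0.25877005 0.04567486 0.74700211 0.12272154] 10.794846194319888
[[1.6, -1.7], [1.3, 0.5], [0.4, 1.9], [-2.3, -0.7], [0.2, -0.2], [0.8, -0.6], [0.1, 0.3], [0.5, 0.7], [-0.1, -0.1], [0.7, -1.3], [0.7, 0.3]]
0.747002114211904 [0.54187557 0.25494925 0.25960643]
0.4 [0.53056605 0.25443233 0.1949897 ]
0.2 [0.53435155 0.25460535 0.15724221]
0 [0.54555303 0.25511733 0.121     ]
-0.02 [0.54706635 0.2551865  0.11751503]
jar [ 0.74939207 -0.02493872  0.085     ] [ 0.75243066 -0.02513899  0.085     ]
bar [array([0.4443927 , 0.03649139, 0.045     ]), array([ 0.43886674, -0.08056953,  0.045     ]), array([ 0.37749974, -0.07628333,  0.045     ]), array([0.38455054, 0.03871649, 0.045     ])]
```

```bash
cat > plan.py <<'E'
import numpy as np
from scipy.spatial.transform import Rotation as R
from cell import ctrl
N=np.array([-.5737,.019,.819]); N/=np.linalg.norm(N); CAP=np.array([.5873,-.2460,.1443])
def rot(z,x):  # tool z dir, approx tool x dir
    z=z/np.linalg.norm(z); x=x-z*(x@z); x/=np.linalg.norm(x); return R.from_matrix(np.c_[x,np.cross(z,x),z])
RB=rot(-N,np.array([.999,-.033,0]))
RH=rot(np.array([0,0,-1.]),np.array([.999,.0457,0]))
def plan(p,Rg):
    o=ctrl.observe(); R0=R.from_euler('xyz',o["tcp_rot"]); dp=(np.asarray(p)-o["tool_pos"])*1000; rv=(Rg*R0.inv()).as_rotvec()
    n=max(1,int(np.ceil(max(np.linalg.norm(dp)/41,np.linalg.norm(rv)/.123))))
    print("t",o["clock"].__round__(2),"pos",o["tool_pos"].round(4),"F",o["wrist_force"].round(1),"J",o["joint_positions"].round(2)); print("total",dp.round(1),rv.round(3),"rows",n,"per",(dp/n).round(1),(rv/n).round(4))
E
python3 - <<'E'
from plan import *
plan(CAP+.06*N,RB)
E
```

```text
t 0.1 pos [ 0.1237 -0.5354  0.2179] F [ 0.4 -0.1 -0.7] J [-1.55  0.26  1.54  0.    1.35 -0.2 ]
total [429.2 290.5 -24.5] [ 0.058 -0.61  -0.252] rows 13 per [33.  22.3 -1.9] [ 0.0044 -0.0469 -0.0194]
```

>>> {"api": "carry_out", "payload": {"moves": [{"gripper": 1, "tx": 27, "ty": 18, "tz": 3, "ax": 0.0036, "ay": -0.038, "az": -0.0158}, {"gripper": 1, "tx": 27, "ty": 18, "tz": 3, "ax": 0.0036, "ay": -0.038, "az": -0.0158}, {"gripper": 1, "tx": 27, "ty": 18, "tz": 3, "ax": 0.0036, "ay": -0.038, "az": -0.0158}, {"gripper": 1, "tx": 27, "ty": 18, "tz": 3, "ax": 0.0036, "ay": -0.038, "az": -0.0158}, {"gripper": 1, "tx": 27, "ty": 18, "tz": 3, "ax": 0.0036, "ay": -0.038, "az": -0.0158}, {"gripper": 1, "tx": 27, "ty": 18, "tz": 3, "ax": 0.0036, "ay": -0.038, "az": -0.0158}, {"gripper": 1, "tx": 27, "ty": 18, "tz": 3, "ax": 0.0036, "ay": -0.038, "az": -0.0158}, {"gripper": 1, "tx": 27, "ty": 18, "tz": 3, "ax": 0.0036, "ay": -0.038, "az": -0.0158}], "newtons": 20}}

```text
clock: 0.77
tool_pos: [0.3407, -0.3907, 0.2425]
tcp_rot: [3.121, -0.306, 0.101]
wrist_force: [-0.5, -0.1, -0.6]
opening: 0.0442
```

```bash
python3 -c "
from plan import *
plan(CAP+.06*N,RB)"
```

```text
t 0.77 pos [ 0.3407 -0.3907  0.2425] F [-0.5 -0.1 -0.6] J [-1.29  0.08  1.73  0.31  1.26  0.1 ]
total [212.2 145.9 -49.1] [ 0.029 -0.305 -0.124] rows 7 per [30.3 20.8 -7. ] [ 0.0041 -0.0435 -0.0177]
```

>>> {"api": "carry_out", "payload": {"moves": [{"gripper": 1, "tx": 26.5, "ty": 18.2, "tz": -6, "ax": 0.0036, "ay": -0.038, "az": -0.0155}, {"gripper": 1, "tx": 26.5, "ty": 18.2, "tz": -6, "ax": 0.0036, "ay": -0.038, "az": -0.0155}, {"gripper": 1, "tx": 26.5, "ty": 18.2, "tz": -6, "ax": 0.0036, "ay": -0.038, "az": -0.0155}, {"gripper": 1, "tx": 26.5, "ty": 18.2, "tz": -6, "ax": 0.0036, "ay": -0.038, "az": -0.0155}, {"gripper": 1, "tx": 26.5, "ty": 18.2, "tz": -6, "ax": 0.0036, "ay": -0.038, "az": -0.0155}, {"gripper": 1, "tx": 26.5, "ty": 18.2, "tz": -6, "ax": 0.0036, "ay": -0.038, "az": -0.0155}, {"gripper": 1, "tx": 26.5, "ty": 18.2, "tz": -6, "ax": 0.0036, "ay": -0.038, "az": -0.0155}, {"gripper": 1, "tx": 26.5, "ty": 18.2, "tz": -6, "ax": 0.0036, "ay": -0.038, "az": -0.0155}]}}

```text
clock: 1.43
tool_pos: [0.5525, -0.2452, 0.1942]
tcp_rot: [3.14, -0.61, -0.033]
wrist_force: [0.3, 0.5, 0.4]
opening: 0.0004
```

```bash
python3 -c "
from plan import *
import cv2
plan(CAP+.01*N,RB)
cv2.imwrite('pics/s1.png',ctrl.capture('side')['color'][50:290,60:380,::-1].repeat(2,0).repeat(2,1))"
```

```text
t 1.43 pos [ 0.5525 -0.2452  0.1942] F [0.3 0.5 0.4] J [-0.88  0.11  1.97  0.68  0.75  0.3 ]
total [ 29.1  -0.6 -41.7] [ 0.001 -0.001  0.   ] rows 2 per [ 14.6  -0.3 -20.9] [ 0.0004 -0.0005  0.0001]
```

View pics/s1.png

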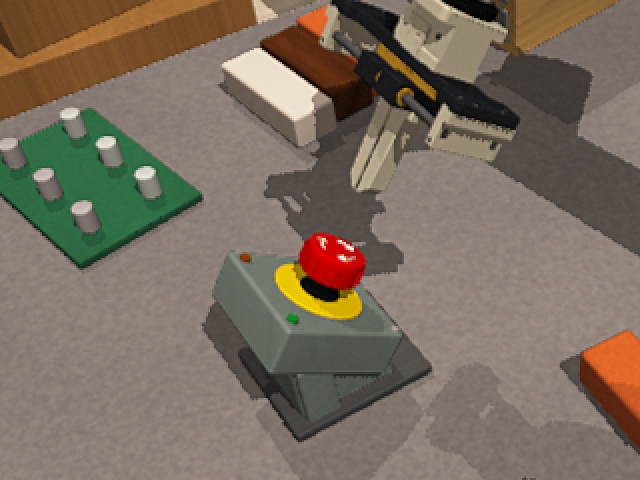

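The closed fingertips at crop pixel (370,187) sit above the cap at (333,250), along its axis. Approaching now.

>>> {"api": "carry_out", "payload": {"moves": [{"gripper": 1, "tx": 10, "tz": -14}, {"gripper": 1, "tx": 10, "ty": -0.5, "tz": -14}, {"gripper": 1, "tx": 9, "tz": -13.5}, {"gripper": 1, "tx": 1.7, "tz": -2.5}, {"gripper": 1, "tx": 1.7, "tz": -2.5}, {"gripper": 1}]}}

```text
invalid input at $.moves[0]: expected keys gripper, tx, ty, tz, ax, ay, az
```

```bash
python3 -c "
from plan import *
plan(CAP-.01*N,RB)"
```

```text
t 1.48 pos [ 0.5536 -0.2407  0.192 ] F [-1.7  2.6 -2.4] J [-0.87  0.11  1.97  0.68  0.75  0.3 ]
total [ 39.4  -5.5 -55.9] [-0.005 -0.001 -0.002] rows 2 per [ 19.7  -2.7 -27.9] [-0.0024 -0.0005 -0.0008]
```

>>> {"api": "carry_out", "payload": {"moves": [{"gripper": 1, "tx": 0, "ty": 0, "tz": 0, "ax": 0, "ay": 0, "az": 0}, {"gripper": 1, "tx": 10, "ty": 0, "tz": -14, "ax": 0, "ay": 0, "az": 0}, {"gripper": 1, "tx": 9, "ty": 0, "tz": -13, "ax": 0, "ay": 0, "az": 0}, {"gripper": 1, "tx": 8, "ty": 0, "tz": -12, "ax": 0, "ay": 0, "az": 0}, {"gripper": 1, "tx": 0, "ty": 0, "tz": 0, "ax": 0, "ay": 0, "az": 0}, {"gripper": 1, "tx": 0, "ty": 0, "tz": 0, "ax": 0, "ay": 0, "az": 0}]}}

```text
clock: 1.98
tool_pos: [0.5782, -0.2466, 0.1552]
tcp_rot: [3.141, -0.608, -0.032]
wrist_force: [-0.3, -0.2, -0.6]
opening: 0.0001
```

```bash
python3 -c "
from plan import *
plan(CAP,RB)"
```

```text
t 1.98 pos [ 0.5782 -0.2466  0.1552] F [-0.3 -0.2 -0.6] J [-0.83  0.2   1.97  0.73  0.66  0.25]
total [  9.1   0.6 -10.9] [ 0.    -0.004 -0.001] rows 1 per [  9.1   0.6 -10.9] [ 0.0004 -0.0036 -0.001 ]
```

>>> {"api": "carry_out", "payload": {"moves": [{"gripper": 1, "tx": 2.5, "ty": 0, "tz": -3, "ax": 0, "ay": 0, "az": 0}, {"gripper": 1, "tx": 2, "ty": 0, "tz": -2.5, "ax": 0, "ay": 0, "az": 0}, {"gripper": 1, "tx": 2, "ty": 0, "tz": -2.5, "ax": 0, "ay": 0, "az": 0}, {"gripper": 1, "tx": 2, "ty": 0, "tz": -2.5, "ax": 0, "ay": 0, "az": 0}, {"gripper": 1, "tx": 1.5, "ty": 0, "tz": -2, "ax": 0, "ay": 0, "az": 0}, {"gripper": 1, "tx": 1.5, "ty": 0, "tz": -2, "ax": 0, "ay": 0, "az": 0}, {"gripper": 1, "tx": 1.2, "ty": 0, "tz": -1.6, "ax": 0, "ay": 0, "az": 0}, {"gripper": 1, "tx": 0, "ty": 0, "tz": 0, "ax": 0, "ay": 0, "az": 0}]}}

```text
clock: 2.65
tool_pos: [0.5915, -0.2468, 0.1398]
tcp_rot: [3.139, -0.609, -0.031]
wrist_force: [-4.0, -1.0, 4.6]
opening: 0.0008
```

```bash
python3 -c "
from plan import *
plan(CAP-.0132*N,RB); o=ctrl.observe(); print((o['tool_pos']-CAP)@N, o['wrist_force']@N)"
```

```text
t 2.65 pos [ 0.5915 -0.2468  0.1398] F [-4.  -1.   4.6] J [-0.81  0.24  1.96  0.76  0.62  0.23]
total [ 3.4  0.6 -6.3] [ 0.002 -0.002 -0.001] rows 1 per [ 3.4  0.6 -6.3] [ 0.0023 -0.0019 -0.0005]
-0.006137640181074383 5.988899089697982
```

>>> {"api": "carry_out", "payload": {"moves": [{"gripper": 1, "tx": 0.6, "ty": 0, "tz": -1, "ax": 0, "ay": 0, "az": 0}, {"gripper": 1, "tx": 0.6, "ty": 0, "tz": -1, "ax": 0, "ay": 0, "az": 0}, {"gripper": 1, "tx": 0.6, "ty": 0, "tz": -1, "ax": 0, "ay": 0, "az": 0}, {"gripper": 1, "tx": 0.6, "ty": 0, "tz": -1, "ax": 0, "ay": 0, "az": 0}, {"gripper": 1, "tx": 0.6, "ty": 0, "tz": -1, "ax": 0, "ay": 0, "az": 0}, {"gripper": 1, "tx": 0, "ty": 0, "tz": 0, "ax": 0, "ay": 0, "az": 0}]}}

```text
clock: 3.15
tool_pos: [0.5948, -0.2469, 0.1349]
tcp_rot: [3.139, -0.61, -0.031]
wrist_force: [-4.0, -2.1, 5.8]
opening: 0.0006
```

```bash
python3 -c "
from plan import *
plan(CAP-.0132*N,RB); o=ctrl.observe(); print((o['tool_pos']-CAP)@N, o['wrist_force']@N)"
```

```text
t 3.15 pos [ 0.5948 -0.2469  0.1349] F [-4.  -2.1  5.8] J [-0.8   0.25  1.96  0.77  0.61  0.22]
total [ 0.   0.6 -1.4] [ 0.002 -0.001 -0.   ] rows 1 per [ 0.   0.6 -1.4] [ 0.0022 -0.0014 -0.0004]
-0.012016820812147675 6.963535594038933
```

>>> {"api": "carry_out", "payload": {"moves": [{"gripper": 1, "tx": 0.4, "ty": 0, "tz": -0.6, "ax": 0, "ay": 0, "az": 0}, {"gripper": 1, "tx": 0.4, "ty": 0, "tz": -0.6, "ax": 0, "ay": 0, "az": 0}, {"gripper": 1, "tx": 0, "ty": 0, "tz": 0, "ax": 0, "ay": 0, "az": 0}, {"gripper": 1, "tx": 0, "ty": 0, "tz": 0, "ax": 0, "ay": 0, "az": 0}]}}

```text
clock: 3.48
tool_pos: [0.5954, -0.2469, 0.1342]
tcp_rot: [3.138, -0.61, -0.031]
wrist_force: [-7.8, -1.8, 9.1]
opening: 0.0004
```

```bash
python3 -c "
from plan import *
plan(CAP-.0132*N,RB); o=ctrl.observe(); print((o['tool_pos']-CAP)@N, o['wrist_force']@N)"
```

```text
t 3.48 pos [ 0.5954 -0.2469  0.1342] F [-7.8 -1.8  9.1] J [-0.8   0.26  1.96  0.77  0.61  0.22]
total [-0.6  0.7 -0.7] [ 0.003 -0.001 -0.001] rows 1 per [-0.6  0.7 -0.7] [ 0.0027 -0.0012 -0.0006]
-0.012954258453099212 11.876131616696265
```

>>> {"api": "carry_out", "payload": {"moves": [{"gripper": 1, "tx": 0.5, "ty": 0, "tz": -0.7, "ax": 0, "ay": 0, "az": 0}, {"gripper": 1, "tx": 0, "ty": 0, "tz": 0, "ax": 0, "ay": 0, "az": 0}, {"gripper": 1, "tx": 0, "ty": 0, "tz": 0, "ax": 0, "ay": 0, "az": 0}]}}

```text
clock: 3.73
tool_pos: [0.5957, -0.247, 0.1342]
tcp_rot: [3.137, -0.611, -0.03]
wrist_force: [-14.9, -0.5, 15.9]
opening: 0.0007
```

```bash
python3 -c "
from plan import *
plan(CAP-.0132*N,RB); o=ctrl.observe(); print((o['tool_pos']-CAP)@N, o['wrist_force']@N)"
```

```text
t 3.73 pos [ 0.5957 -0.247   0.1342] F [-14.9  -0.5  15.9] J [-0.8   0.26  1.96  0.77  0.6   0.22]
total [-0.8  0.8 -0.7] [ 0.003 -0.001 -0.001] rows 1 per [-0.8  0.8 -0.7] [ 0.0034 -0.0008 -0.0008]
-0.013084759829896172 21.565753950639575
```

It has reached the hard bottom at about 21 N. Backing off to check the latch.

>>> {"api": "carry_out", "payload": {"moves": [{"gripper": 1, "tx": -3, "ty": 0, "tz": 4, "ax": 0, "ay": 0, "az": 0}, {"gripper": 1, "tx": -8, "ty": 0, "tz": 11, "ax": 0, "ay": 0, "az": 0}, {"gripper": 1, "tx": -12, "ty": 0, "tz": 18, "ax": 0, "ay": 0, "az": 0}, {"gripper": 1, "tx": -12, "ty": 0, "tz": 18, "ax": 0, "ay": 0, "az": 0}, {"gripper": 1, "tx": -12, "ty": 0, "tz": 18, "ax": 0, "ay": 0, "az": 0}, {"gripper": 1, "tx": -12, "ty": 0, "tz": 18, "ax": 0, "ay": 0, "az": 0}, {"gripper": 1, "tx": -12, "ty": 0, "tz": 18, "ax": 0, "ay": 0, "az": 0}]}}

```text
clock: 4.32
tool_pos: [0.524, -0.2451, 0.2375]
tcp_rot: [-3.141, -0.608, -0.031]
wrist_force: [0.2, 0.2, -1.0]
opening: 0.0006
```

```bash
python3 -c "
from plan import *
import cv2
plan([.48,.0,.33],RH)
cv2.imwrite('pics/s2.png',ctrl.capture('side')['color'][140:270,150:290,::-1].repeat(4,0).repeat(4,1))"
```

```text
t 4.32 pos [ 0.524  -0.2451  0.2375] F [ 0.2  0.2 -1. ] J [-0.93  0.01  1.95  0.62  0.88  0.34]
total [-44.  245.1  92.5] [-0.005  0.608  0.075] rows 7 per [-6.3 35.  13.2] [-0.0007  0.0868  0.0106]
```

View pics/s2.png

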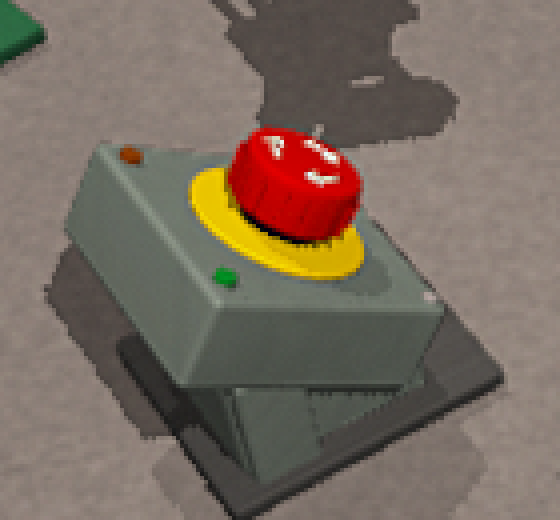

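The button stays latched: the cap sits low on the yellow disc, near (295,185) in the crop. Now to the pad.

>>> {"api": "carry_out", "payload": {"moves": [{"gripper": 1, "tx": 0.5, "ty": 31, "tz": 12, "ax": 0, "ay": 0.038, "az": 0.0047}, {"gripper": 1, "tx": 0.5, "ty": 31, "tz": 12, "ax": 0, "ay": 0.038, "az": 0.0047}, {"gripper": 1, "tx": 0.5, "ty": 31, "tz": 12, "ax": 0, "ay": 0.038, "az": 0.0047}, {"gripper": 1, "tx": 0.5, "ty": 31, "tz": 12, "ax": 0, "ay": 0.038, "az": 0.0047}, {"gripper": 1, "tx": 0.5, "ty": 31, "tz": 12, "ax": 0, "ay": 0.038, "az": 0.0047}, {"gripper": 1, "tx": 0.5, "ty": 31, "tz": 12, "ax": 0, "ay": 0.038, "az": 0.0047}, {"gripper": 1, "tx": 0.5, "ty": 31, "tz": 12, "ax": 0, "ay": 0.038, "az": 0.0047}, {"gripper": 1, "tx": 0.5, "ty": 31, "tz": 12, "ax": 0, "ay": 0.038, "az": 0.0047}]}}

```text
clock: 5.03
tool_pos: [0.5282, 0.004, 0.3334]
tcp_rot: [3.136, -0.302, 0.009]
wrist_force: [1.0, -0.0, -0.2]
opening: 0.0005
```

>>> {"api": "carry_out", "payload": {"moves": [{"gripper": 1, "tx": 0.5, "ty": 31, "tz": 0, "ax": 0, "ay": 0.038, "az": 0.0047}, {"gripper": 1, "tx": 0.5, "ty": 31, "tz": 0, "ax": 0, "ay": 0.038, "az": 0.0047}, {"gripper": 1, "tx": 0.5, "ty": 31, "tz": 0, "ax": 0, "ay": 0.038, "az": 0.0047}, {"gripper": 1, "tx": 0.5, "ty": 31, "tz": 0, "ax": 0, "ay": 0.038, "az": 0.0047}, {"gripper": 1, "tx": 0.5, "ty": 31, "tz": 0, "ax": 0, "ay": 0.038, "az": 0.0047}, {"gripper": 1, "tx": 0.5, "ty": 31, "tz": 0, "ax": 0, "ay": 0.038, "az": 0.0047}, {"gripper": 1, "tx": 0.5, "ty": 31, "tz": 0, "ax": 0, "ay": 0.038, "az": 0.0047}, {"gripper": 1, "tx": 0, "ty": 0, "tz": 0, "ax": 0, "ay": 0, "az": 0}]}}

```text
clock: 5.7
tool_pos: [0.532, 0.2243, 0.331]
tcp_rot: [-3.138, -0.033, 0.046]
wrist_force: [-0.6, -0.6, 0.0]
opening: 0.0005
```

```bash
python3 -c "
from plan import *
plan([.54,.255,.275],RH)"
```

```text
t 5.7 pos [0.532  0.2243 0.331 ] F [-0.6 -0.6  0. ] J [ 0.21  0.24  1.29 -0.    1.58  1.73]
total [  8.   30.7 -56. ] [-0.005  0.033 -0.   ] rows 2 per [  4.   15.4 -28. ] [-0.0026  0.0166 -0.0002]
```

>>> {"api": "carry_out", "payload": {"moves": [{"gripper": 1, "tx": 5, "ty": 15, "tz": -15, "ax": -0.002, "ay": 0.016, "az": 0}, {"gripper": 1, "tx": 4, "ty": 15.5, "tz": -20, "ax": -0.002, "ay": 0.016, "az": 0}, {"gripper": 1, "tx": 0, "ty": 0, "tz": -10, "ax": 0, "ay": 0, "az": 0}, {"gripper": 1, "tx": 0, "ty": 0, "tz": 0, "ax": 0, "ay": 0, "az": 0}]}}

```text
clock: 6.03
tool_pos: [0.5395, 0.2492, 0.2843]
tcp_rot: [3.138, 0.0, 0.042]
wrist_force: [-0.6, 0.6, 0.1]
opening: 0.0005
```

```bash
python3 -c "
from plan import *
from fit import *
import cv2
for a in np.arange(.75,-.04,-.1): print(round(a,2),W(.6255,.2588,.0457,hp(a,np.zeros(3))).round(4))
plan([.54,.255,.26],RH)
cv2.imwrite('pics/t3.png',ctrl.capture('top')['color'][110:330,20:300,::-1].repeat(2,0).repeat(2,1))"
```

```text
0.75 [0.5421 0.255  0.2601]
0.65 [0.5365 0.2547 0.242 ]
0.55 [0.5327 0.2546 0.2234]
0.45 [0.5308 0.2545 0.2045]
0.35 [0.5308 0.2545 0.1855]
0.25 [0.5327 0.2546 0.1666]
0.15 [0.5365 0.2547 0.148 ]
0.05 [0.5421 0.255  0.1298]
t 6.03 pos [0.5395 0.2492 0.2843] F [-0.6  0.6  0.1] J [ 0.25  0.31  1.31 -0.    1.53  1.78]
total [  0.5   5.8 -24.3] [ 0.003 -0.     0.003] rows 1 per [  0.5   5.8 -24.3] [ 0.0032 -0.0002  0.0034]
```

View pics/t3.png

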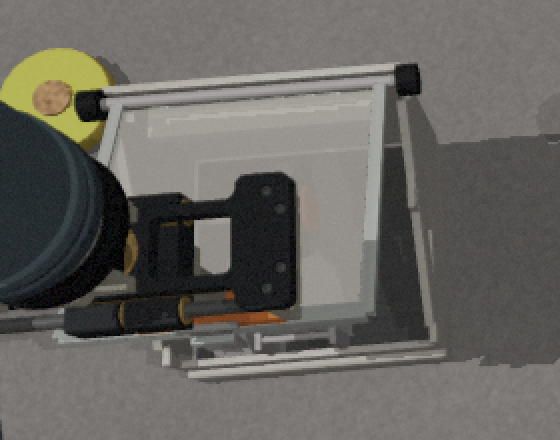

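The gripper is over the pad, with orange visible beneath it at (240,315) in the crop. Pushing down along the arc.

>>> {"api": "carry_out", "payload": {"moves": [{"gripper": 1, "tx": 0, "ty": 2, "tz": -6, "ax": 0, "ay": 0, "az": 0}, {"gripper": 1, "tx": 0, "ty": 2, "tz": -6, "ax": 0, "ay": 0, "az": 0}, {"gripper": 1, "tx": 0, "ty": 0, "tz": -6, "ax": 0, "ay": 0, "az": 0}, {"gripper": 1, "tx": 0, "ty": 0, "tz": -5, "ax": 0, "ay": 0, "az": 0}, {"gripper": 1, "tx": -1, "ty": 0, "tz": -6, "ax": 0, "ay": 0, "az": 0}, {"gripper": 1, "tx": -1, "ty": 0, "tz": -6, "ax": 0, "ay": 0, "az": 0}, {"gripper": 1, "tx": -1.5, "ty": 0, "tz": -6, "ax": 0, "ay": 0, "az": 0}, {"gripper": 1, "tx": -1.5, "ty": 0, "tz": -6, "ax": 0, "ay": 0, "az": 0}]}}

```text
clock: 6.75
tool_pos: [0.5359, 0.253, 0.2412]
tcp_rot: [3.14, -0.007, 0.04]
wrist_force: [-0.4, -0.8, 1.8]
opening: 0.0007
```

>>> {"api": "carry_out", "payload": {"moves": [{"gripper": 1, "tx": -1.5, "ty": 0, "tz": -7, "ax": 0, "ay": 0, "az": 0}, {"gripper": 1, "tx": -1, "ty": 0, "tz": -7, "ax": 0, "ay": 0, "az": 0}, {"gripper": 1, "tx": -1, "ty": 0, "tz": -7, "ax": 0, "ay": 0, "az": 0}, {"gripper": 1, "tx": -0.5, "ty": 0, "tz": -7, "ax": 0, "ay": 0, "az": 0}, {"gripper": 1, "tx": -0.5, "ty": 0, "tz": -7, "ax": 0, "ay": 0, "az": 0}, {"gripper": 1, "tx": 0, "ty": 0, "tz": -7, "ax": 0, "ay": 0, "az": 0}, {"gripper": 1, "tx": 0, "ty": 0, "tz": -7, "ax": 0, "ay": 0, "az": 0}, {"gripper": 1, "tx": 0, "ty": 0, "tz": -6, "ax": 0, "ay": 0, "az": 0}]}}

```text
clock: 7.42
tool_pos: [0.5316, 0.2532, 0.1857]
tcp_rot: [3.14, -0.007, 0.04]
wrist_force: [-0.8, -1.0, 2.5]
opening: 0.0006
```

>>> {"api": "carry_out", "payload": {"moves": [{"gripper": 1, "tx": 0.5, "ty": 0, "tz": -6, "ax": 0, "ay": 0, "az": 0}, {"gripper": 1, "tx": 0.7, "ty": 0, "tz": -6, "ax": 0, "ay": 0, "az": 0}, {"gripper": 1, "tx": 0.8, "ty": 0, "tz": -6, "ax": 0, "ay": 0, "az": 0}, {"gripper": 1, "tx": 1, "ty": 0, "tz": -6, "ax": 0, "ay": 0, "az": 0}, {"gripper": 1, "tx": 1.2, "ty": 0, "tz": -6, "ax": 0, "ay": 0, "az": 0}, {"gripper": 1, "tx": 1.4, "ty": 0, "tz": -6, "ax": 0, "ay": 0, "az": 0}, {"gripper": 1, "tx": 1.5, "ty": 0, "tz": -5, "ax": 0, "ay": 0, "az": 0}, {"gripper": 1, "tx": 1.2, "ty": 0, "tz": -4, "ax": 0, "ay": 0, "az": 0}]}}

```text
clock: 8.08
tool_pos: [0.5399, 0.2534, 0.1409]
tcp_rot: [3.14, -0.006, 0.041]
wrist_force: [-2.9, 1.1, 2.7]
opening: 0.0002
```

>>> {"api": "carry_out", "payload": {"moves": [{"gripper": 1, "tx": 1, "ty": 0, "tz": -3, "ax": 0, "ay": 0, "az": 0}, {"gripper": 1, "tx": 1, "ty": 0, "tz": -3, "ax": 0, "ay": 0, "az": 0}, {"gripper": 1, "tx": 0.6, "ty": 0, "tz": -2, "ax": 0, "ay": 0, "az": 0}, {"gripper": 1, "tx": 0.6, "ty": 0, "tz": -2, "ax": 0, "ay": 0, "az": 0}, {"gripper": 1, "tx": 0, "ty": 0, "tz": 0, "ax": 0, "ay": 0, "az": 0}, {"gripper": 1, "tx": 0, "ty": 0, "tz": 0, "ax": 0, "ay": 0, "az": 0}]}}

```text
clock: 8.58
tool_pos: [0.5431, 0.2535, 0.1318]
tcp_rot: [3.14, -0.007, 0.041]
wrist_force: [-4.1, 1.8, 4.3]
opening: 0.0003
```

>>> {"api": "carry_out", "payload": {"moves": [{"gripper": 1, "tx": 0.6, "ty": 0, "tz": -1.5, "ax": 0, "ay": 0, "az": 0}, {"gripper": 1, "tx": 0.6, "ty": 0, "tz": -1.5, "ax": 0, "ay": 0, "az": 0}, {"gripper": 1, "tx": 0.5, "ty": 0, "tz": -1.5, "ax": 0, "ay": 0, "az": 0}, {"gripper": 1, "tx": 0.4, "ty": 0, "tz": -1, "ax": 0, "ay": 0, "az": 0}, {"gripper": 1, "tx": 0, "ty": 0, "tz": 0, "ax": 0, "ay": 0, "az": 0}, {"gripper": 1, "tx": 0, "ty": 0, "tz": 0, "ax": 0, "ay": 0, "az": 0}]}}

```text
clock: 9.08
tool_pos: [0.5458, 0.253, 0.126]
tcp_rot: [3.14, -0.008, 0.04]
wrist_force: [-0.7, 0.6, 1.2]
opening: 0.0006
```

>>> {"api": "carry_out", "payload": {"moves": [{"gripper": 1, "tx": 0.4, "ty": 0, "tz": -1.2, "ax": 0, "ay": 0, "az": 0}, {"gripper": 1, "tx": 0.4, "ty": 0, "tz": -1.2, "ax": 0, "ay": 0, "az": 0}, {"gripper": 1, "tx": 0, "ty": 0, "tz": -1, "ax": 0, "ay": 0, "az": 0}, {"gripper": 1, "tx": 0, "ty": 0, "tz": 0, "ax": 0, "ay": 0, "az": 0}, {"gripper": 1, "tx": 0, "ty": 0, "tz": 0, "ax": 0, "ay": 0, "az": 0}]}}

```text
clock: 9.5
tool_pos: [0.5468, 0.253, 0.123]
tcp_rot: [3.14, -0.008, 0.04]
wrist_force: [1.1, -0.1, 2.3]
opening: 0.0004
```

>>> {"api": "carry_out", "payload": {"moves": [{"gripper": 1, "tx": 0, "ty": 0, "tz": -1.2, "ax": 0, "ay": 0, "az": 0}, {"gripper": 1, "tx": 0, "ty": 0, "tz": -1.2, "ax": 0, "ay": 0, "az": 0}, {"gripper": 1, "tx": 0, "ty": 0, "tz": -1, "ax": 0, "ay": 0, "az": 0}, {"gripper": 1, "tx": 0, "ty": 0, "tz": 0, "ax": 0, "ay": 0, "az": 0}, {"gripper": 1, "tx": 0, "ty": 0, "tz": 0, "ax": 0, "ay": 0, "az": 0}]}}

```text
clock: 9.92
tool_pos: [0.5471, 0.2531, 0.1202]
tcp_rot: [3.14, -0.01, 0.04]
wrist_force: [1.1, -0.6, 7.1]
opening: 0.0004
```

>>> {"api": "carry_out", "payload": {"moves": [{"gripper": 1, "tx": 0, "ty": 0, "tz": -1, "ax": 0, "ay": 0, "az": 0}, {"gripper": 1, "tx": 0, "ty": 0, "tz": -1, "ax": 0, "ay": 0, "az": 0}, {"gripper": 1, "tx": 0, "ty": 0, "tz": 0, "ax": 0, "ay": 0, "az": 0}, {"gripper": 1, "tx": 0, "ty": 0, "tz": 0, "ax": 0, "ay": 0, "az": 0}]}}

```text
clock: 10.25
tool_pos: [0.5475, 0.2532, 0.1194]
tcp_rot: [3.14, -0.011, 0.041]
wrist_force: [-0.8, -0.4, 12.5]
opening: 0.0005
```

>>> {"api": "carry_out", "payload": {"moves": [{"gripper": 1, "tx": 0, "ty": 0, "tz": -1, "ax": 0, "ay": 0, "az": 0}, {"gripper": 1, "tx": 0, "ty": 0, "tz": -1, "ax": 0, "ay": 0, "az": 0}, {"gripper": 1, "tx": 0, "ty": 0, "tz": 0, "ax": 0, "ay": 0, "az": 0}, {"gripper": 1, "tx": 0, "ty": 0, "tz": 0, "ax": 0, "ay": 0, "az": 0}]}}

```text
clock: 10.58
tool_pos: [0.5479, 0.2532, 0.1187]
tcp_rot: [3.14, -0.012, 0.041]
wrist_force: [-1.4, -1.3, 18.4]
opening: 0.0006
```

>>> {"api": "carry_out", "payload": {"moves": [{"gripper": 1, "tx": 0, "ty": 0, "tz": 4, "ax": 0, "ay": 0, "az": 0}, {"gripper": 1, "tx": -1, "ty": 0, "tz": 6, "ax": 0, "ay": 0, "az": 0}, {"gripper": 1, "tx": -3, "ty": -10, "tz": 25, "ax": 0, "ay": 0, "az": 0}, {"gripper": 1, "tx": -3, "ty": -20, "tz": 30, "ax": 0, "ay": 0, "az": 0}, {"gripper": 1, "tx": -3, "ty": -25, "tz": 30, "ax": 0, "ay": 0, "az": 0}, {"gripper": 1, "tx": -3, "ty": -30, "tz": 25, "ax": 0, "ay": 0, "az": 0}, {"gripper": 1, "tx": -3, "ty": -35, "tz": 15, "ax": 0, "ay": 0, "az": 0}, {"gripper": 1, "tx": -3, "ty": -38, "tz": 5, "ax": 0, "ay": 0, "az": 0}]}}

```text
clock: 11.25
tool_pos: [0.5276, 0.0945, 0.258]
tcp_rot: [3.14, -0.011, 0.042]
wrist_force: [0.3, -0.5, -0.4]
opening: 0.0002
```

```bash
python3 -c "
from plan import *
import cv2
RG=R.from_rotvec(.2*N)*RB
plan(CAP+.05*N,RG)
a=ctrl.capture('side')['color'][:,:,::-1]; b=ctrl.capture('top')['color'][:,:,::-1]
cv2.imwrite('pics/s4.png',a);cv2.imwrite('pics/t4.png',b[110:330,20:300].repeat(2,0).repeat(2,1))"
```

```text
t 11.25 pos [0.5276 0.0945 0.258 ] F [ 0.3 -0.5 -0.4] J [-0.03  0.2   1.51 -0.    1.42  1.5 ]
total [  31.1 -339.6  -72.8] [-0.058 -0.598  0.121] rows 9 per [  3.5 -37.7  -8.1] [-0.0064 -0.0664  0.0134]
```

View pics/s4.png

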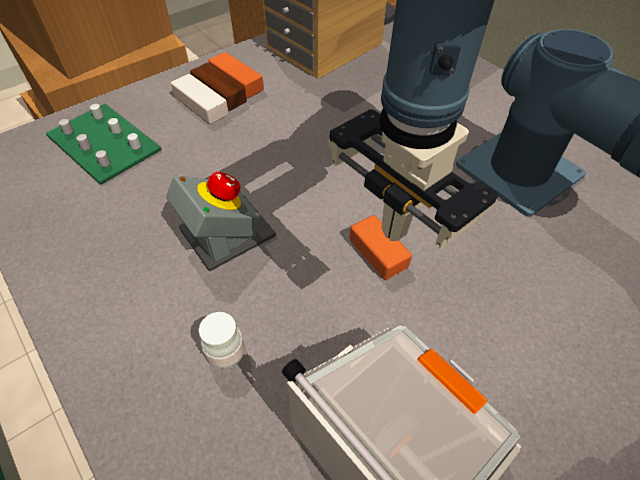

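View pics/t4.png

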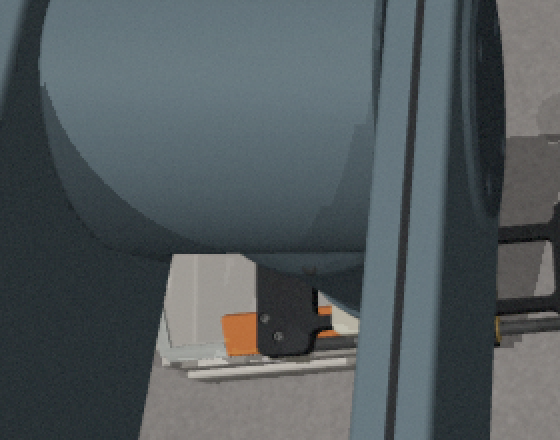

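Run:
```python
import cv2
from fit import *
im=cv2.imread('pics/s4.png'); h=cv2.cvtColor(im,cv2.COLOR_BGR2HSV); m=cv2.inRange(h,(5,200,120),(20,255,255)); m[:, :412]=0; m[:330]=0
ys,xs=m.nonzero(); print(xs.mean(),ys.mean(),cv2.minAreaRect(np.c_[xs,ys].astype('f4')))
for a in(.1,.05,.0,-.02): print(a,proj("side",W(.6255,.2588,.0457,hp(a,np.zeros(3)))))
```

```text
452.40933694181325 380.46008119079835 ((452.0106506347656, 379.8711242675781), (79.48677062988281, 19.26584815979004), 43.36341857910156)
0.1 [459.4677847  369.19816484]
0.05 [456.39658905 373.30420471]
0.0 [453.19868849 377.49347508]
-0.02 [451.88552397 379.19105038]
```

>>> {"api": "carry_out", "payload": {"moves": [{"gripper": 0.3, "tx": 2, "ty": -30, "tz": 0, "ax": -0.005, "ay": -0.05, "az": 0.01}, {"gripper": 0, "tx": 2, "ty": -30, "tz": 0, "ax": -0.005, "ay": -0.05, "az": 0.01}, {"gripper": 0, "tx": 2, "ty": -30, "tz": 0, "ax": -0.005, "ay": -0.05, "az": 0.01}, {"gripper": 0, "tx": 2, "ty": -30, "tz": 0, "ax": -0.005, "ay": -0.05, "az": 0.01}, {"gripper": 0, "tx": 2, "ty": -30, "tz": 0, "ax": -0.005, "ay": -0.05, "az": 0.01}, {"gripper": 0, "tx": 2, "ty": -30, "tz": 0, "ax": -0.005, "ay": -0.05, "az": 0.01}, {"gripper": 0, "tx": 2, "ty": -30, "tz": 0, "ax": -0.005, "ay": -0.05, "az": 0.01}, {"gripper": 0, "tx": 2, "ty": -30, "tz": 0, "ax": -0.005, "ay": -0.05, "az": 0.01}]}}

```text
clock: 12.02
tool_pos: [0.5426, -0.1451, 0.2546]
tcp_rot: [3.064, -0.403, 0.138]
wrist_force: [-0.2, 0.1, 0.6]
opening: 0.0492
```

```bash
python3 -c "
from plan import *
RG=R.from_rotvec(.2*N)*RB
plan(CAP+.05*N,RG)"
```

```text
t 12.02 pos [ 0.5426 -0.1451  0.2546] F [-0.2  0.1  0.6] J [-0.6   0.01  1.81  0.25  0.98  0.74]
total [ 16.  -99.9 -69.3] [-0.019 -0.2    0.042] rows 3 per [  5.3 -33.3 -23.1] [-0.0063 -0.0668  0.014 ]
```

The pad at (452,380) matches the shut projection (453,377), so the shield holds shut with nothing touching it. On to the grasp.

>>> {"api": "carry_out", "payload": {"moves": [{"gripper": 0, "tx": 3, "ty": -20, "tz": -10, "ax": -0.004, "ay": -0.04, "az": 0.008}, {"gripper": 0, "tx": 3, "ty": -20, "tz": -12, "ax": -0.004, "ay": -0.04, "az": 0.008}, {"gripper": 0, "tx": 3, "ty": -20, "tz": -15, "ax": -0.004, "ay": -0.04, "az": 0.008}, {"gripper": 0, "tx": 3, "ty": -20, "tz": -15, "ax": -0.004, "ay": -0.04, "az": 0.008}, {"gripper": 0, "tx": 3, "ty": -17, "tz": -12, "ax": -0.004, "ay": -0.04, "az": 0.008}, {"gripper": 0, "tx": 0, "ty": 0, "tz": 0, "ax": 0, "ay": 0, "az": 0}, {"gripper": 0, "tx": 0, "ty": 0, "tz": 0, "ax": 0, "ay": 0, "az": 0}]}}

```text
clock: 12.6
tool_pos: [0.557, -0.2412, 0.1892]
tcp_rot: [3.009, -0.593, 0.201]
wrist_force: [-0.3, 0.6, 0.2]
opening: 0.0918
```

```bash
python3 -c "
from plan import *
RG=R.from_rotvec(.2*N)*RB
plan(CAP+.0*N,RG);plan(CAP-.036*N,RG)
import cv2
b=ctrl.capture('top')['color'][:,:,::-1]
a=ctrl.capture('side')['color'][:,:,::-1]
cv2.imwrite('pics/s5.png',np.hstack([a[80:280,120:320],b[140:340,380:580]]).repeat(2,0).repeat(2,1))"
```

```text
t 12.6 pos [ 0.557  -0.2412  0.1892] F [-0.3  0.6  0.2] J [-0.86  0.12  1.97  0.67  0.74  0.12]
total [ 30.3  -4.8 -44.9] [-0.004 -0.005  0.006] rows 2 per [ 15.1  -2.4 -22.5] [-0.0018 -0.0025  0.0028]
t 12.6 pos [ 0.557  -0.2412  0.1892] F [-0.3  0.6  0.2] J [-0.86  0.12  1.97  0.67  0.74  0.12]
total [ 50.9  -5.4 -74.4] [-0.004 -0.005  0.006] rows 3 per [ 17.   -1.8 -24.8] [-0.0012 -0.0017  0.0019]
```

View pics/s5.png

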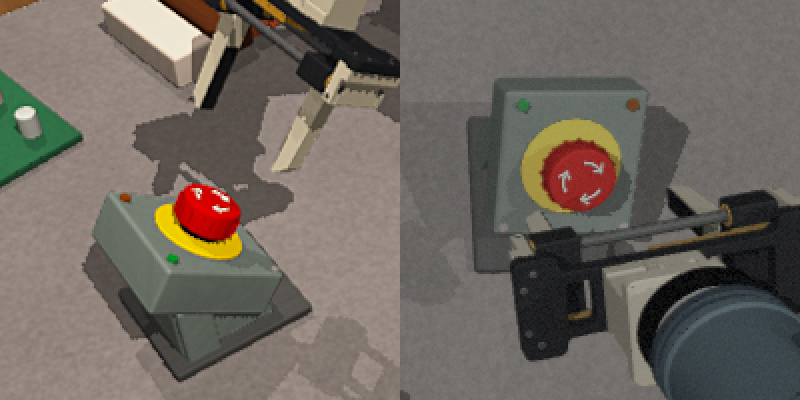

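The open fingers, at crop pixels (205,105) and (285,165), straddle the cap at (207,210). Descending.

>>> {"api": "carry_out", "payload": {"moves": [{"gripper": 0, "tx": 9, "ty": -1, "tz": -13, "ax": -0.004, "ay": -0.005, "az": 0.006}, {"gripper": 0, "tx": 9, "ty": -1, "tz": -13, "ax": 0, "ay": 0, "az": 0}, {"gripper": 0, "tx": 9, "ty": -1, "tz": -13, "ax": 0, "ay": 0, "az": 0}, {"gripper": 0, "tx": 8, "ty": -1, "tz": -12, "ax": 0, "ay": 0, "az": 0}, {"gripper": 0, "tx": 7, "ty": -1, "tz": -10, "ax": 0, "ay": 0, "az": 0}, {"gripper": 0, "tx": 5, "ty": 0, "tz": -8, "ax": 0, "ay": 0, "az": 0}, {"gripper": 0, "tx": 0, "ty": 0, "tz": 0, "ax": 0, "ay": 0, "az": 0}, {"gripper": 0, "tx": 0, "ty": 0, "tz": 0, "ax": 0, "ay": 0, "az": 0}]}}

```text
clock: 13.37
tool_pos: [0.6056, -0.2457, 0.1227]
tcp_rot: [2.996, -0.6, 0.218]
wrist_force: [-0.6, 0.5, -0.3]
opening: 0.0933
```

```bash
python3 -c "
from plan import *
RG=R.from_rotvec(.2*N)*RB
plan(CAP-.036*N,RG)"
```

```text
t 13.37 pos [ 0.6056 -0.2457  0.1227] F [-0.6  0.5 -0.3] J [-0.79  0.29  1.96  0.81  0.58 -0.01]
total [ 2.3 -1.  -7.9] [ 0.005  0.004 -0.005] rows 1 per [ 2.3 -1.  -7.9] [ 0.005   0.0036 -0.0046]
```

>>> {"api": "carry_out", "payload": {"moves": [{"gripper": 0, "tx": 1.5, "ty": -1, "tz": -4, "ax": 0, "ay": 0, "az": 0}, {"gripper": 0, "tx": 1, "ty": 0, "tz": -3, "ax": 0, "ay": 0, "az": 0}, {"gripper": 0, "tx": 0, "ty": 0, "tz": 0, "ax": 0, "ay": 0, "az": 0}, {"gripper": 1, "tx": 0, "ty": 0, "tz": 0, "ax": 0, "ay": 0, "az": 0}, {"gripper": 1, "tx": 0, "ty": 0, "tz": 0, "ax": 0, "ay": 0, "az": 0}, {"gripper": 1, "tx": 0, "ty": 0, "tz": 0, "ax": 0, "ay": 0, "az": 0}, {"gripper": 1, "tx": 0, "ty": 0, "tz": 0, "ax": 0, "ay": 0, "az": 0}, {"gripper": 1, "tx": 0, "ty": 0, "tz": 0, "ax": 0, "ay": 0, "az": 0}], "newtons": 20}}

```text
clock: 14.03
tool_pos: [0.6076, -0.2479, 0.1155]
tcp_rot: [2.996, -0.6, 0.216]
wrist_force: [0.5, -0.3, 0.9]
opening: 0.0642
```

>>> {"api": "carry_out", "payload": {"moves": [{"gripper": 1, "tx": 0, "ty": 0, "tz": 0, "ax": 0, "ay": 0, "az": 0}, {"gripper": 1, "tx": 0, "ty": 0, "tz": 0, "ax": 0, "ay": 0, "az": 0}, {"gripper": 1, "tx": 0, "ty": 0, "tz": 0, "ax": 0, "ay": 0, "az": 0}, {"gripper": 1, "tx": 0, "ty": 0, "tz": 0, "ax": 0, "ay": 0, "az": 0}]}}

```text
clock: 14.37
tool_pos: [0.6073, -0.2463, 0.115]
tcp_rot: [2.999, -0.6, 0.217]
wrist_force: [-1.3, 5.4, 2.5]
opening: 0.0558
```

```bash
python3 -c "
from plan import *
RG=R.from_rotvec(.2*N)*RB
plan(CAP-.036*N,RG);print((-.1*N).round(4),ctrl.observe()['opening'],ctrl.observe()['torque'].round(2))"
```

```text
t 14.37 pos [ 0.6073 -0.2463  0.115 ] F [-1.3  5.4  2.5] J [-0.79  0.3   1.96  0.83  0.57 -0.03]
total [ 0.6 -0.4 -0.2] [ 0.003  0.003 -0.004] rows 1 per [ 0.6 -0.4 -0.2] [ 0.0031  0.0028 -0.0044]
[ 0.0574 -0.0019 -0.0819] 0.0557524665266002 [0.77 0.26 0.46]
```

>>> {"api": "carry_out", "payload": {"moves": [{"gripper": 1, "tx": 0, "ty": 1.5, "tz": 0, "ax": 0, "ay": 0, "az": 0}, {"gripper": 1, "tx": 0, "ty": 0, "tz": 0, "ax": 0.057, "ay": -0.002, "az": -0.082}, {"gripper": 1, "tx": 0, "ty": 0, "tz": 0, "ax": 0.057, "ay": -0.002, "az": -0.082}, {"gripper": 1, "tx": 0, "ty": 0, "tz": 0, "ax": 0.057, "ay": -0.002, "az": -0.082}, {"gripper": 1, "tx": 0, "ty": 0, "tz": 0, "ax": 0.057, "ay": -0.002, "az": -0.082}, {"gripper": 1, "tx": 0, "ty": 0, "tz": 0, "ax": 0.057, "ay": -0.002, "az": -0.082}]}}

```text
clock: 14.87
tool_pos: [0.6073, -0.2465, 0.1151]
tcp_rot: [-2.944, -0.584, -0.393]
wrist_force: [-2.7, 0.6, 0.2]
opening: 0.0557
```

```bash
python3 -c "
from plan import *
RG=R.from_rotvec(.2*N)*RB
plan(CAP-.036*N,RG);print(ctrl.observe()['opening'],ctrl.observe()['torque'].round(2))"
```

```text
t 14.87 pos [ 0.6073 -0.2465  0.1151] F [-2.7  0.6  0.2] J [-0.78  0.3   1.96  0.82  0.56  0.48]
total [ 0.6 -0.2 -0.3] [-0.281  0.012  0.412] rows 5 per [ 0.1 -0.  -0.1] [-0.0562  0.0025  0.0823]
0.055748389381891125 [0.09 0.6  0.26]
```

>>> {"api": "carry_out", "payload": {"moves": [{"gripper": 1, "tx": 0, "ty": 0, "tz": 0, "ax": 0.057, "ay": -0.002, "az": -0.082}, {"gripper": 1, "tx": 0, "ty": 0, "tz": 0, "ax": 0.057, "ay": -0.002, "az": -0.082}, {"gripper": 1, "tx": 0, "ty": 0, "tz": 0, "ax": 0.057, "ay": -0.002, "az": -0.082}, {"gripper": 1, "tx": 0, "ty": 0, "tz": 0, "ax": 0.057, "ay": -0.002, "az": -0.082}, {"gripper": 1, "tx": 0, "ty": 0, "tz": 0, "ax": 0.057, "ay": -0.002, "az": -0.082}, {"gripper": 1, "tx": 0, "ty": 0, "tz": 0, "ax": 0, "ay": 0, "az": 0}]}}

```text
clock: 15.37
tool_pos: [0.607, -0.2467, 0.1152]
tcp_rot: [-2.683, -0.417, -0.933]
wrist_force: [-5.5, 0.5, 3.2]
opening: 0.0556
```

```bash
python3 -c "
from plan import *
RG=R.from_rotvec(.2*N)*RB
plan(CAP-.036*N,RG);print(ctrl.observe()['opening'],ctrl.observe()['torque'].round(2))
import cv2
a=ctrl.capture('side')['color'][:,:,::-1]
cv2.imwrite('pics/s6.png',a[80:280,120:320].repeat(3,0).repeat(3,1))"
```

```text
t 15.37 pos [ 0.607  -0.2467  0.1152] F [-5.5  0.5  3.2] J [-0.78  0.3   1.96  0.81  0.56  0.99]
total [ 0.9  0.1 -0.4] [-0.565  0.022  0.823] rows 9 per [ 0.1  0.  -0. ] [-0.0628  0.0024  0.0914]
0.05558518990289767 [0.14 0.79 0.13]
```

View pics/s6.png

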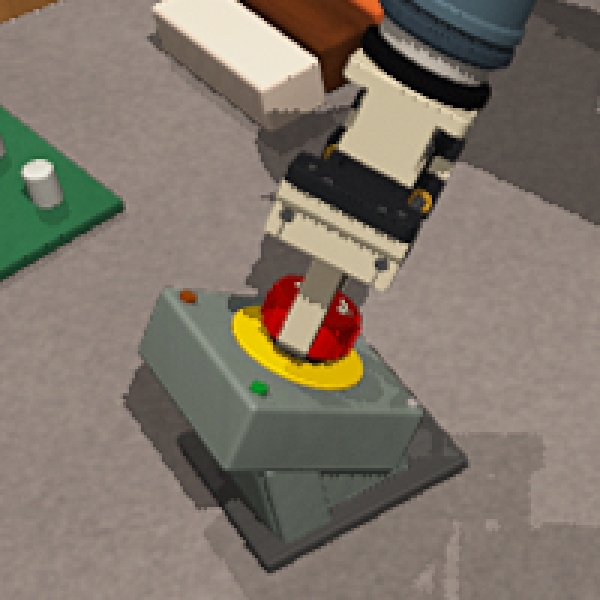

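The tool has turned about 1.0 rad with the cap still gripped (around (310,320) in the crop). Letting go.

>>> {"api": "carry_out", "payload": {"moves": [{"gripper": 0, "tx": 0, "ty": 0, "tz": 0, "ax": 0, "ay": 0, "az": 0}, {"gripper": 0, "tx": 0, "ty": 0, "tz": 0, "ax": 0, "ay": 0, "az": 0}, {"gripper": 0, "tx": 0, "ty": 0, "tz": 0, "ax": 0, "ay": 0, "az": 0}, {"gripper": 0, "tx": 0, "ty": 0, "tz": 0, "ax": 0, "ay": 0, "az": 0}, {"gripper": 0, "tx": 0, "ty": 0, "tz": 0, "ax": 0, "ay": 0, "az": 0}, {"gripper": 0, "tx": 0, "ty": 0, "tz": 0, "ax": 0, "ay": 0, "az": 0}, {"gripper": 0, "tx": 0, "ty": 0, "tz": 0, "ax": 0, "ay": 0, "az": 0}, {"gripper": 0, "tx": 0, "ty": 0, "tz": 0, "ax": 0, "ay": 0, "az": 0}]}}

```text
clock: 16.08
tool_pos: [0.6076, -0.2463, 0.1154]
tcp_rot: [-2.684, -0.419, -0.928]
wrist_force: [0.6, -0.1, -0.8]
opening: 0.0927
```

```bash
python3 -c "
from plan import *
import cv2
print(ctrl.observe()['opening'])
a=ctrl.capture('side')['color'][:,:,::-1]
cv2.imwrite('pics/s7.png',a[80:280,120:320].repeat(3,0).repeat(3,1))"
```

```text
0.09270702242531119
```

View pics/s7.png

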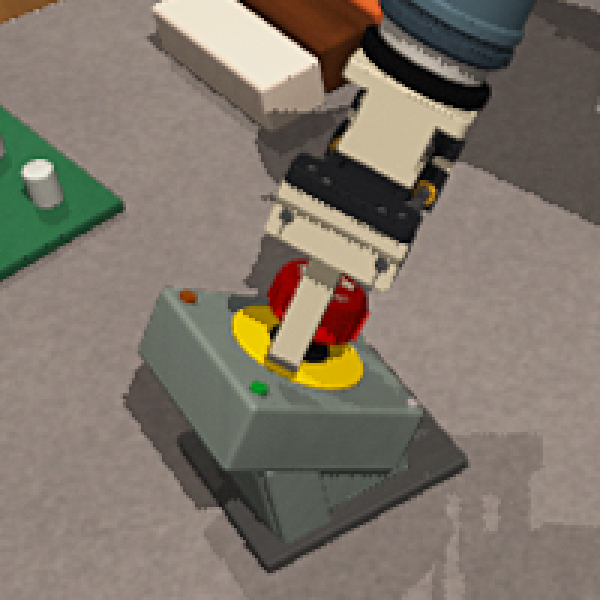

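The cap has sprung out: the black collar at (315,350) shows below it. Backing off along the button's axis.

>>> {"api": "carry_out", "payload": {"moves": [{"gripper": 0, "tx": -6, "ty": 0, "tz": 8, "ax": 0, "ay": 0, "az": 0}, {"gripper": 0, "tx": -11, "ty": 0.4, "tz": 16, "ax": 0, "ay": 0, "az": 0}, {"gripper": 0, "tx": -11, "ty": 0.4, "tz": 16, "ax": 0, "ay": 0, "az": 0}, {"gripper": 0, "tx": -11, "ty": 0.4, "tz": 16, "ax": 0, "ay": 0, "az": 0}, {"gripper": 0, "tx": -14, "ty": 0.4, "tz": 20, "ax": 0, "ay": 0, "az": 0}, {"gripper": 0, "tx": -18, "ty": 0, "tz": 24, "ax": 0, "ay": 0, "az": 0}, {"gripper": 0, "tx": -20, "ty": 0, "tz": 26, "ax": 0, "ay": 0, "az": 0}, {"gripper": 0, "tx": -20, "ty": 0, "tz": 20, "ax": 0, "ay": 0, "az": 0}]}}

```text
clock: 16.8
tool_pos: [0.4955, -0.2446, 0.2637]
tcp_rot: [-2.684, -0.421, -0.928]
wrist_force: [0.8, 0.2, 0.0]
opening: 0.0931
```

```bash
python3 -c "
from plan import *
import cv2
plan(CAP,RB)
a=ctrl.capture('side')['color'][:,:,::-1]
b=ctrl.capture('top')['color'][:,:,::-1]
cv2.imwrite('pics/s8.png',a);cv2.imwrite('pics/t8.png',b)
cv2.imwrite('pics/z8.png',np.hstack([a[150:280,150:290].repeat(4,0).repeat(4,1)]))"
```

```text
t 16.8 pos [ 0.4955 -0.2446  0.2637] F [0.8 0.2 0. ] J [-0.99 -0.06  1.95  0.6   0.96  1.12]
total [  91.8   -1.4 -119.4] [-0.447  0.018  0.654] rows 7 per [ 13.1  -0.2 -17.1] [-0.0639  0.0026  0.0935]
```

View pics/s8.png

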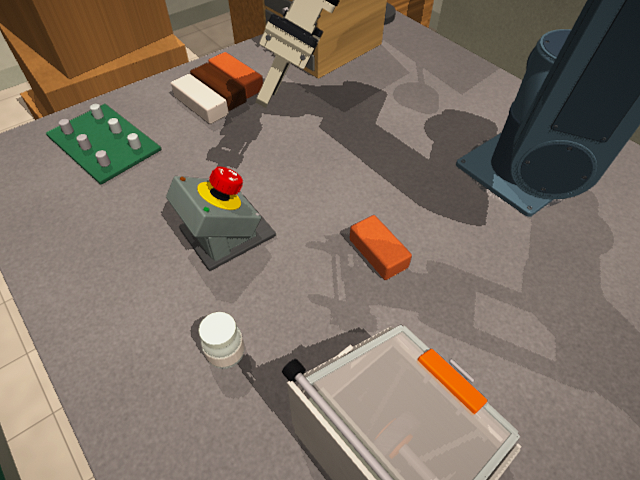

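View pics/t8.png

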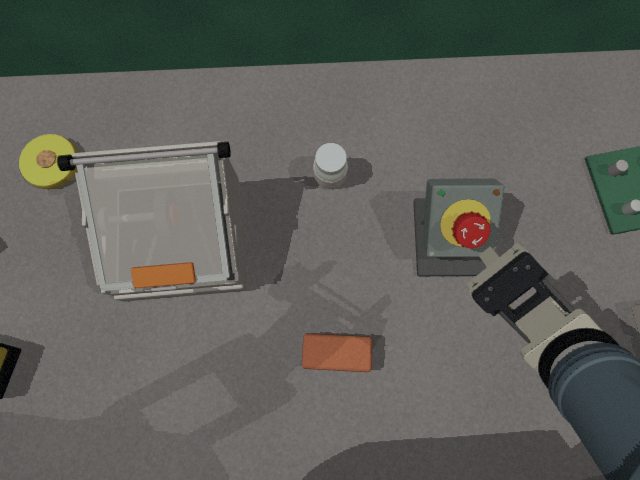

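View pics/z8.png

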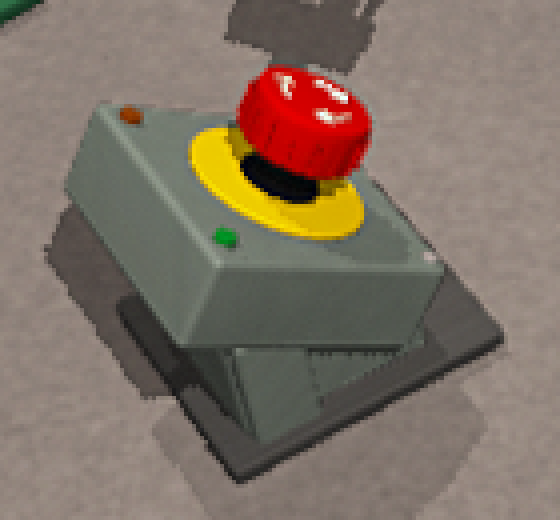

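The button is fully out again with its arrows as at the start, top-view cap at (471,231). The shield is shut with its pad at side-view (452,380). The bar at (337,352) and the jar at (331,160) have not moved, and the arm is clear.

```bash
python3 -c "
from cell import ctrl
print(ctrl.job_done())"
```

```text
the job is handed in; nothing more can be done
None
```

I handed the job in at about 17 s on the robot's clock, with every step done in the order asked; the hand-in gives no verdict.

1. **Stop button pressed:** I pressed it in to its hard bottom at about 21 N. After backing off, the camera showed it staying in by itself.
2. **Shield shut:** I pushed the pad down until it met a firm stop at about 18 N. With the arm clear, the shield stayed shut: the pad was at (452, 380) in the side view, against (453, 377) expected for shut, about 3 px off. I never saw or felt a distinct click from the clip. That it holds is judged from the shield staying down against its spring in two pictures about 5 s apart.
3. **Button released:** I gripped the cap at about 20 N, turned it about 1.0 rad clockwise and let go. It sprang out, and the last pictures show the cap height and arrows as they were at the start.

In the last pictures the compound bar and jar are where they started and the arm is touching nothing. No check failed; the highest force I read at the wrist was about 22 N.

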